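# Slide the test cartridge along the guide rail into the free pocket

### The arm

A 6-joint arm with a two-finger parallel gripper is mounted at the origin on the work surface. World frame = base frame: x ahead of the robot, y to its left, z up, the work surface at z = 0. Lengths are in m, angles in rad, forces in N, time in s.
With the tool pointing down it reaches from about 0.35 to 0.975 m from the base axis. Payload 4.9 kg.
Tool frame: the origin (TCP) lies at the very end of the fingers, on their centre line; the grasp point (between the pads) lies 19 mm behind it; z points along the fingers, y is the line along which they close (so a half turn about z gives the same grasp; the last joint's range is limited). The gripper opens to 85 mm and grips with 20 to 120 N. Pads are 22 mm wide; open, the fingers measure 114 mm over their backs; the gripper's body (76 mm by 85 mm) begins 54 mm behind the grasp point. The pads swing forward as they close: fully open they stand 13 mm farther back than shut.
Start: joints at [-1.325, 0.053, 1.613, -0, 1.476, -0.119], TCP at [0.223, -0.584, 0.231] pointing down, gripper open.
Joint ranges: [-3.01, 3.01], [-1.01, 2.22], [0.06, 2.58], [-1.02, 4.17], [0.09, 2.62], [-3.14, 3.14]. Speed limits (rad/s): [2.57, 2.57, 3.14, 3.14, 3.14, 3.14].

### API

Orientations are given as a unit quaternion [w, x, y, z].
In Python, from plant import manip gives the robot as it stands.
- The arm moves only by the tool move_arm, never from a script. Its argument "plan" is a list that holds one entry, the list of rows, each a list of 7 numbers: the shift along the tool's x, y, z as a fraction of full scale, then the turn, a rotation vector about the tool's x, y, z as a fraction of full scale, then the closure, from 0 (fully open) to 1 (shut). In form: [[[dx, dy, dz, wx, wy, wz, fingers], ...]]. A call has exactly 10 rows; each row shifts and turns the commanded pose from where the row before left it, along the tool's axes as they then stand; what a row does not reach is not made up. Full scale, the value 1, is 0.12 m for a shift and 0.15 rad for a turn. A row lasts 1/8 s, in which the tool goes at most 62.5 mm and 10.7 degrees, less where a joint would pass 70% of its speed; a pose out of reach is approached as far as the arm can. A call with a number of a shift or a turn outside -1 to 1 is refused whole. A call with a gripper value outside its range is refused whole. The fingers move at their own pace and stop on an object; the grip force is fixed at half the most. Time passes only in rows, so rows that do not move let the fingers close, or fill a call up. It gives the time, the measured TCP pose, the force, the opening and the grip force at its end, in the units of the state.
- manip.state(): the state, without advancing time (a new reading comes with each control period).
- manip.grab_frame(name): name is "scene" or "top" or "wrist"; returns a dict with "pixels" (384x512x3 uint8, blue, green, red), "depth" (384x512 float32, m along the optical axis (not along the pixel's ray), 0 where there is no reading), "vfov" (degrees; the focal length in pixels is half the picture's height over the tangent of half this angle, whatever the lens; pixels are square), "cx", "cy" (the principal point, pixels), "dist_coeffs" ([k1, k2, p1, p2, k3] as OpenCV has them; the pictures are not rectified), "view" (4x4, takes a point from world to camera coordinates). Camera axes: x right, y down, z forward; pixel columns grow to the right and rows downward; lengths in m; the calibration is good to about 2 mm. A picture is of the moment at which its call begins.
- manip.job_done(): hands the job in; it is judged then, once.
The state is a dict: "time": time; "joint_pos": joint angles; "joint_vel": joint speeds; "joint_efforts": joint torques, N m; "tool_pos": TCP position; "tool_rot": TCP orientation; "contact_force": force on the tool from outside, world axes, zero at the start; "ft_torque": the same for the moment, N m; "gripper_width": opening from 0.0 (shut) to 1.0 (fully open); "grasp_force": force on a finger pad.
Only numpy, scipy, OpenCV 4.12 (cv2) and the standard library are available. Lean on these libraries where they do the work, as an engineer would, in place of code of your own. Each camera call takes 0.05 s, during which the arm holds its last target. There are 200 camera calls.

### The job

Push the loose white test cartridge squarely against the tray's long guide rail, out in the open stretch between the two pockets. Then slide it along the rail into the free corner pocket, the one with the dark reading window in its floor, until it is fully home: end against the stop, side against the rail. Do it by touch with the fingertips: never lift or tip the cartridge, and leave the tube rack, tube adapter, dropper bottle and sample cup where they stand.

Things in the scene. Friction and masses are not known exactly. Their poses are not given: they have to be found in the camera images.
- tray: Fixed loading tray: grey plate 150 (its x) x 360 (its y) x 10 mm thick; the cartridge slides on its top. Origin: centre of its underside, on the table. Tray +x points to the guide rail, tray y runs along it. Two pockets lie at the rail's ends, one free, one blocked. Rail, stops and lips stand 12 mm above the plate (22 mm above the table). The near (-x) side has no wall.
- tray_rail (a point): Middle of the rail's inner face, at its foot (10 mm above the table), at tray x = +60, y = 0 mm. The straight aluminium rail runs along the whole far edge of the tray, 15 mm thick.
- tray_stop_a (a point): Corner where the rail meets the end stop at tray x = +60, y = +170 mm, at plate height. The stop's inner face is square to the rail and reaches from it to tray x = +20 mm. From the stop a lip, 6 mm thick, inner face at tray x = +26 mm, runs parallel to the rail over tray y = +135 to +170 mm: the pocket is 34 mm wide, 35 mm deep, open towards the tray's middle.
- tray_stop_b (a point): The mirror-image corner at the other end, tray x = +60, y = -170 mm, at plate height, with the same stop and lip (lip over tray y = -135 to -170 mm) making the same pocket.
- cartridge: The loose test cartridge: a flat white plastic block 30 (own x) x 64 (own y) x 12 mm high, about 30 g, on the tray's plate, with a small oblong window and a round well on its flat top. Origin: centre of its underside. Either way round is right. Home, its long side is on the rail and its end on the stop, 35 mm of it inside the pocket and 29 mm sticking out.
- window: The dark oblong reading window, 18 x 44 mm and under 1 mm thick, flat on the tray floor at the free pocket. Origin: its centre, exactly where the cartridge's origin lies when it is fully home (tray x = +45 mm, tray y = +138 or -138 mm depending on the start). Axes as the tray's. It is not an obstacle.
- blank: Fixed aluminium blanking block 30 x 40 (along the rail) x 12 mm with a black thumb screw on top (16 mm across, 10 mm high), blocking the other pocket. Origin: centre of its underside, at tray x = +45 mm and tray y opposite to the window's.
- rack: White tube rack with capped tubes, 75 x 100 mm, 101 mm high, standing loose left of the tray; leave alone. Origin: centre of its underside.
- adapter: Grey round centrifuge tube adapter, 96 mm across, 110 mm high, standing loose right of the tray; leave alone. Origin: centre of its underside.
- dropper: Small dropper bottle, 32 mm across, 70 mm high, standing loose beyond the tray; leave alone. Origin: centre of its underside.
- cup: Clear sample cup, 44 mm across, 40 mm high, standing loose beyond the tray; leave alone. Origin: centre of its underside.

How it is judged:
On the way:
1. the cartridge lies squarely against the rail (within 3 mm and 4 degrees) while still outside the pocket, its centre more than 45 mm from the home place (x of cartridge in the frame of tray above 0.042 m and angle between the y axis of cartridge and the y axis of tray, either way round below 0.07 rad and horizontal distance between cartridge and window above 0.045 m), for 0.1 s.
At the end, for the whole second after the job is handed in: The cartridge lies flat and still on the tray floor in the free pocket, its centre within 3.5 mm of the fully home place (against both rail and stop) and square to the rail within 4 degrees (horizontal distance between cartridge and window below 0.0035 m and angle between the y axis of cartridge and the y axis of tray, either way round below 0.07 rad and z of cartridge in the frame of tray below 0.012 m and angle between cartridge's own z axis and vertical below 0.05 rad and linear speed of cartridge below 0.01 m/s); the robot touches nothing.
It fails at once if the cartridge is lifted more than 5 mm off the tray floor or tipped more than 17 degrees (z of cartridge in the frame of tray above 0.015 m or angle between cartridge's own z axis and vertical above 0.3 rad).
It fails at once if a bystander (rack, adapter, dropper bottle or cup) is moved more than 15 mm or tipped (distance of any of rack, adapter, dropper, cup from where it was at the start of the episode above 0.015 m or angle between any of rack, adapter, dropper, cup's own z axis and vertical above 0.3 rad).
It also fails if it takes over 54 s, if anything falls off the work surface, if the arm or the gripper's body presses on something with over 40 N, if the wrist force passes 120 N, or if a joint passes its speed limit or range.

## Working session

There is one attempt and no reset: what is moved stays moved. The work goes in short steps, Python scripts to look and compute and a tool call to move; the robot and the scene stay as the last step left them, time stands still between calls to the robot, and variables do not carry over. Pictures are saved under pics/ and viewed, at most 10 in all, crops included, and the job is handed in when it is done.

Besides the shell and the picture viewer there is one more tool, called after "Call:" as name([rows], argument=value, ...), one row to a line, values as JSON. move_arm: Moves the arm, as the interface text tells. Its arguments: {"type":"object","properties":{"plan":{"type":"array"}},"required":["plan"]}

```bash
mkdir -p pics; cat > h.py <<'E'
import numpy as np, cv2
from plant import manip
def grab(n,save=None):
    f=manip.grab_frame(n)
    if save: cv2.imwrite('pics/'+save,f['pixels'])
    return f
def K(f):
    fl=192/np.tan(np.radians(f['vfov'])/2); return np.array([[fl,0,f['cx']],[0,fl,f['cy']],[0,0,1]])
def toworld(f,uv,z=None):
    """pixels -> world: by depth, or on plane z"""
    uv=np.atleast_2d(np.array(uv,float)); n=cv2.undistortPoints(uv[:,None],K(f),np.array(f['dist_coeffs']))[:,0]
    V=np.array(f['view']);R,t=V[:3,:3],V[:3,3]; d=np.c_[n,np.ones(len(n))]@R; c=-R.T@t
    if z is None: s=np.array([f['depth'][int(round(v)),int(round(u))] for u,v in uv])
    else: s=(z-c[2])/d[:,2]
    return c+d*s[:,None]
E
python3 - <<'E'
from h import *
a=grab('top','top.png'); s=manip.state(); print(s)
np.savez('top.npz',**{k:np.array(v) for k,v in a.items()})
E
```

```text
{'time': 0.05, 'joint_pos': array([-1.32499520e+00,  5.33892342e-02,  1.61426010e+00,  2.38588926e-06,
        1.47596465e+00, -1.18998116e-01]), 'joint_vel': array([ 0.00015752, -0.00060947, -0.00257866,  0.00071457, -0.00102229,
        0.00087311]), 'joint_efforts': array([ 1.06170108e-03, -3.95181763e+01, -3.71660042e+01, -4.86100043e-05,
        4.01001162e-03, -5.88092945e-06]), 'tool_pos': array([ 0.22283146, -0.58328637,  0.23006317]), 'tool_rot': array([-1.00870751e-03,  9.83410776e-01,  1.81389701e-01, -6.28495427e-05]), 'contact_force': array([ 0.22543762,  0.033788  , -0.57539961]), 'ft_torque': array([ 0.00045337, -0.00373013,  0.02958396]), 'grasp_force': 0.0, 'gripper_width': 0.9994449918487469}
```

View pics/top.png

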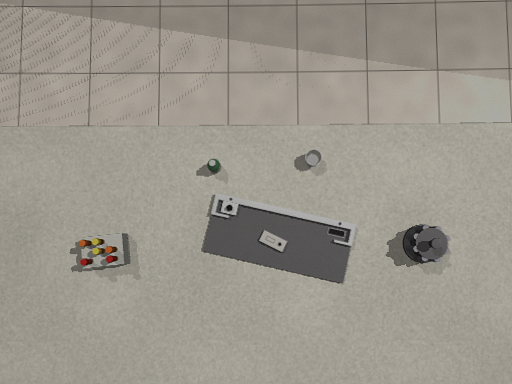

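The top view shows the blank in the left pocket (229,207), the window in the right pocket (337,232) and the cartridge at (272,241), turned relative to the rail. I'll measure these from an enlarged crop.

```bash
python3 - <<'E'
from h import *
f=dict(np.load('top.npz'))
for n,uv,z in [('cart',(272.5,241),.022),('window',(337,232),.011),('tray near L',(203,251),.01),('tray near R',(343.5,282),.01),('rail L',(214,195),.022),('rail R',(355.5,224),.022)]:
    print(n,toworld(f,uv,z).round(4),toworld(f,uv).round(4))
c=f['pixels'][180:290,190:370]; cv2.imwrite('pics/c.png',cv2.resize(c,None,fx=4.4,fy=4.4,interpolation=cv2.INTER_CUBIC))
m=(f['pixels'].min(2)>120).astype(np.uint8); 
n,l,st,ce=cv2.connectedComponentsWithStats(m[225:260,250:300])
print(st,ce)
E
```

```text
cart [[ 0.5669 -0.0138  0.022 ]] [[ 0.5669 -0.0138  0.0256]]
window [[ 0.5887 -0.1762  0.011 ]] [[ 0.5887 -0.1761  0.0119]]
tray near L [[0.5429 0.1611 0.01  ]] [[0.5428 0.1623 0.0008]]
tray near R [[ 0.4648 -0.1896  0.01  ]] [[ 0.4642 -0.1909  0.0022]]
rail L [[0.6832 0.1327 0.022 ]] [[ 6.854e-01  1.351e-01 -1.000e-04]]
rail R [[ 0.6082 -0.2209  0.022 ]] [[ 0.609  -0.2249  0.0012]]
[[   0    0   50   35 1464]
 [   9    5   28   22  286]] [[24.90163934 17.29918033]
 [22.44405594 15.46853147]]
```

View pics/c.png

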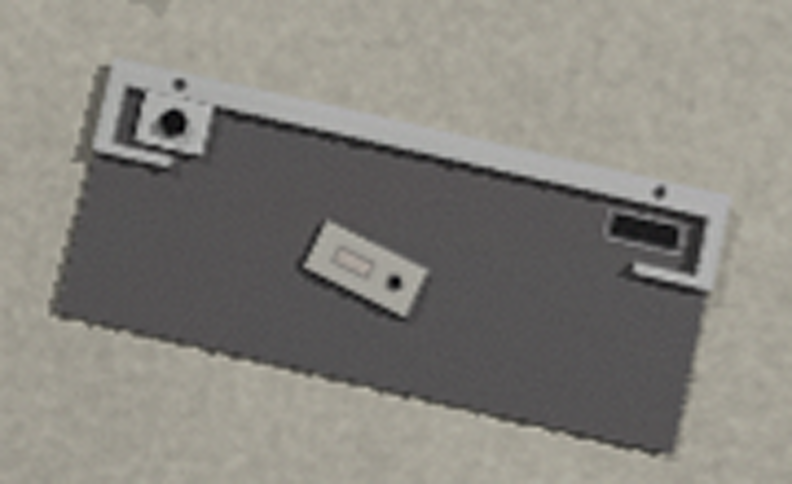

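```bash
cat >> h.py <<'E'
def fit(P,Q):
    """2D rigid: local P -> world Q; returns yaw, t, residual"""
    P=np.array(P,float);Q=np.array(Q,float); p,q=P.mean(0),Q.mean(0); A,B=P-p,Q-q
    a=np.arctan2((A[:,0]*B[:,1]-A[:,1]*B[:,0]).sum(),(A*B).sum()); R=rot(a)
    return a,q-R@p,np.linalg.norm(B-A@R.T,axis=1)
def rot(a): return np.array([[np.cos(a),-np.sin(a)],[np.sin(a),np.cos(a)]])
E
python3 - <<'E'
from h import *
f=dict(np.load('top.npz'))
px=lambda c:(np.array(c)+.5)/4.4-.5+[190,180]
W=lambda c,z:toworld(f,px(c),z)[:,:2]
P=np.array([[-75,180],[-75,-180],[75,180],[75,-180],[20,180],[20,-180],[45,-138]])/1e3
Q=np.vstack([W([[53,315],[672,455]],.01),W([[110,62],[730,197],[95,150],[712,292]],.022),W([[645,231]],.011)])
a,t,r=fit(P,Q);print('tray yaw',a,t,(r*1e3).round(1))
C=W([[327,218],[430,268],[408,320],[301,268]],.022)
b,c,r=fit(np.array([[15,32],[15,-32],[-15,-32],[-15,32]])/1e3,C);print('cart',b,c,(r*1e3).round(1))
print('cart in tray',rot(a).T@(c-t),b-a)
s=manip.state();print('tcp in tray',rot(a).T@(s['tool_pos'][:2]-t))
for n,uv in [('dropper',(213,165)),('cup',(313,157)),('adapter',(425,243))]:
  w=toworld(f,uv)[0];print(n,w.round(3),(rot(a).T@(w[:2]-t)).round(3))
np.save('tray.npy',[a,*t])
E
```

```text
tray yaw -0.22608009332756626 [ 0.57496642 -0.02894583] [1.2 1.1 2.4 0.5 2.7 0.7 0.9]
cart -0.45488403836771046 [ 0.5678723  -0.01482457] [1.1 0.9 1.9 1.8]
cart in tray [-0.010079   0.0121717] -0.2288039450401442
tcp in tray [-0.21891355 -0.61916825]
dropper [0.752 0.131 0.067] [0.137 0.195]
cup [ 0.782 -0.12   0.001] [ 0.222 -0.043]
adapter [ 0.561 -0.373  0.075] [ 0.063 -0.338]
```

Call:
move_arm([
  [[0, 0, 0, 0, 0, 0.985, 0], [0, 0, 0, 0, 0, 0.985, 0], [0, 0, 0, 0, 0, 0.985, 0], [0, 0, 0, 0, 0, 0.985, 0], [0.12, -0.5, 0, 0, 0, 0, 0], [0.12, -0.5, 0, 0, 0, 0, 0], [0.12, -0.5, 0, 0, 0, 0, 0], [0.12, -0.5, 0, 0, 0, 0, 0], [0.12, -0.5, 0, 0, 0, 0, 0], [0.12, -0.5, 0, 0, 0, 0, 0]],
])

```text
time: 1.3
tool_pos: [0.3881, -0.2503, 0.2307]
tool_rot: [-0.0, 0.994, -0.113, -0.0]
contact_force: [1.6, 0.3, -0.0]
gripper_width: 0.997
grasp_force: 0.0
```

Call:
move_arm([
  [[0.1, -0.4, 0, 0, 0, 0, 0.3], [0.1, -0.4, 0, 0, 0, 0, 0.3], [0.1, -0.4, 0, 0, 0, 0, 0.3], [0.1, -0.4, 0, 0, 0, 0, 0.3], [0.1, -0.4, 0, 0, 0, 0, 0.3], [0, -0.25, 0, 0, 0, 0, 0.3], [0, 0, 0, 0, 0, 0, 0.3], [0, 0, 0, 0, 0, 0, 0.3], [0, 0, 0, 0, 0, 0, 0.3], [0, 0, 0, 0, 0, 0, 0.3]],
])

```text
time: 2.55
tool_pos: [0.5068, -0.0036, 0.2313]
tool_rot: [0.0, 0.994, -0.114, 0.0]
contact_force: [-0.4, -0.4, -0.0]
gripper_width: 0.699
grasp_force: 0.0
```

```bash
python3 - <<'E'
from h import *
a=grab('wrist','w1.png'); s=manip.state()
np.savez('w1.npz',**{k:np.array(v) for k,v in a.items()})
A,*t=np.load('tray.npy')
print(s['time'],s['tool_pos'],s['tool_rot'],rot(A).T@(s['tool_pos'][:2]-t),s['gripper_width'],s['contact_force'])
q=s['tool_rot'];print('tool x angle',2*np.arctan2(q[2],q[1]))
E
```

```text
2.6 [ 0.50682029 -0.00348169  0.23134061] [ 3.18726544e-05  9.93535130e-01 -1.13525069e-01  5.62503730e-05] [-0.07212001  0.00954057] 0.700676073812145 [0.19408702 0.13005168 0.79285409]
tool x angle -0.22754069076905828
```

View pics/w1.png

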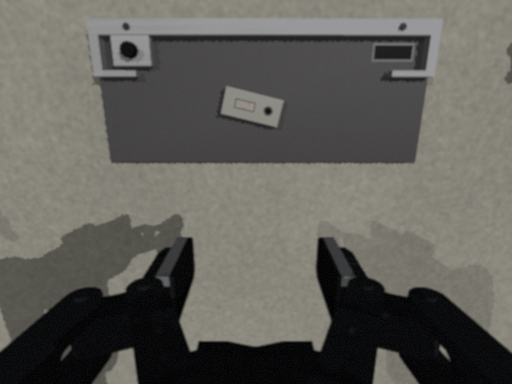

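The wrist view shows the rail level along the top of the picture (rows 19-36). The cartridge is at (252,107), the window at (393,52) and the fingers are over open table. I'll fit the poses from this view.

```bash
python3 - <<'E'
from h import *
f=dict(np.load('w1.npz'))
W=lambda c,z:toworld(f,c,z)[:,:2]
P=np.array([[-75,180],[-75,-180],[75,180],[75,-180],[20,180],[20,-180],[45,-138]])/1e3
Q=np.vstack([W([[111,163],[416,163]],.01),W([[87,19],[443,20],[93,77],[434,77]],.022),W([[393,52]],.011)])
a,t,r=fit(P,Q);print('tray yaw',a,t,(r*1e3).round(1)); print(((Q-t)@rot(a)*1e3).round(1))
C=W([[225,86],[284,99],[278,128],[220,114]],.022)
b,c,r=fit(np.array([[15,32],[15,-32],[-15,-32],[-15,32]])/1e3,C);print('cart',b,c,(r*1e3).round(1))
print('cart in tray',rot(a).T@(c-t),b-a)
s=manip.state();print('tcp in tray',rot(a).T@(s['tool_pos'][:2]-t))
np.save('tray2.npy',[a,*t])
E
```

```text
tray yaw -0.22894315108185448 [ 0.57637999 -0.03049182] [0.2 0.7 0.9 0.7 1.2 0.2 0.8]
[[ -75.2  179.9]
 [ -75.1 -180.7]
 [  75.1  179.1]
 [  74.3 -180. ]
 [  20.   181.2]
 [  20.1 -179.8]
 [  45.8 -137.7]]
cart -0.44510599017559044 [ 0.56887704 -0.01530479] [0.6 0.6 1.3 0.5]
cart in tray [-0.01075385  0.01308798] -0.21616283909373596
tcp in tray [-0.07387457  0.01051889]
```

Call:
move_arm([
  [[0, -0.02, 0.4, 0, 0, 0, 0.7], [0, 0, 0.4, 0, 0, 0, 0.7], [0, 0, 0.4, 0, 0, 0, 0.7], [0, 0, 0.4, 0, 0, 0, 0.7], [0, 0, 0.15, 0, 0, 0, 0.7], [0, 0, 0.06, 0, 0, 0, 0.7], [0.05, 0, 0, 0, 0, 0, 0.7], [0.05, 0, 0, 0, 0, 0, 0.7], [0.05, 0, 0, 0, 0, 0, 0.7], [0, 0, 0, 0, 0, 0, 0.7]],
])

```text
time: 3.85
tool_pos: [0.5262, -0.0047, 0.015]
tool_rot: [0.0, 0.994, -0.113, 0.001]
contact_force: [0.4, -0.4, 1.1]
gripper_width: 0.298
grasp_force: 0.0
```

```bash
python3 - <<'E'
from h import *
a=grab('wrist','w2.png'); s=manip.state()
np.savez('w2.npz',**{k:np.array(v) for k,v in a.items()})
A,*t=np.load('tray2.npy')
print(s['time'],s['tool_pos'],rot(A).T@(s['tool_pos'][:2]-t),s['gripper_width'],s['contact_force'])
E
```

```text
3.9 [ 0.5256117  -0.00453656  0.01464442] [-0.05533408  0.01375622] 0.2996236988173158 [ 0.11273601 -0.26470442 -0.15409685]
```

View pics/w2.png

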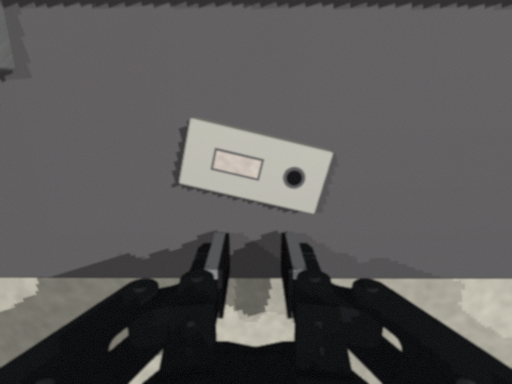

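The cartridge is centred ahead of the two fingertips (about column 256) with nothing touching yet. Next I push it towards the rail.

Call:
move_arm([
  [[0.05, 0, 0, 0, 0, 0, 0.7], [0.05, 0, 0, 0, 0, 0, 0.7], [0.05, 0, 0, 0, 0, 0, 0.7], [0.05, 0, 0, 0, 0, 0, 0.7], [0.05, 0, 0, 0, 0, 0, 0.7], [0.05, 0, 0, 0, 0, 0, 0.7], [0.05, 0, 0, 0, 0, 0, 0.7], [0.05, 0, 0, 0, 0, 0, 0.7], [0.05, 0, 0, 0, 0, 0, 0.7], [0.05, 0, 0, 0, 0, 0, 0.7]],
])

```text
time: 5.15
tool_pos: [0.5839, -0.018, 0.0141]
tool_rot: [-0.0, 0.994, -0.113, -0.0]
contact_force: [-0.5, -0.0, 0.2]
gripper_width: 0.299
grasp_force: 0.1
```

Call:
move_arm([
  [[0.03, 0, 0, 0, 0, 0, 0.7], [0.03, 0, 0, 0, 0, 0, 0.7], [0.02, 0, 0, 0, 0, 0, 0.7], [0.02, 0, 0, 0, 0, 0, 0.7], [0.01, 0, 0, 0, 0, 0, 0.7], [0, 0, 0, 0, 0, 0, 0.7], [0, 0, 0, 0, 0, 0, 0.7], [0, 0, 0, 0, 0, 0, 0.7], [0, 0, 0, 0, 0, 0, 0.7], [0, 0, 0, 0, 0, 0, 0.7]],
])

```text
time: 6.4
tool_pos: [0.5963, -0.0208, 0.0141]
tool_rot: [-0.0, 0.994, -0.113, 0.0]
contact_force: [0.2, -0.8, 0.2]
gripper_width: 0.299
grasp_force: 0.0
```

```bash
python3 - <<'E'
from h import *
a=grab('wrist','w3.png'); s=manip.state()
np.savez('w3.npz',**{k:np.array(v) for k,v in a.items()})
A,*t=np.load('tray2.npy')
print(s['time'],s['tool_pos'],rot(A).T@(s['tool_pos'][:2]-t),s['gripper_width'],s['contact_force'])
E
```

```text
6.45 [ 0.59634273 -0.020848    0.01411894] [0.0172532  0.01392269] 0.3018621042525139 [ 0.18257219  0.05838742 -0.80213561]
```

View pics/w3.png

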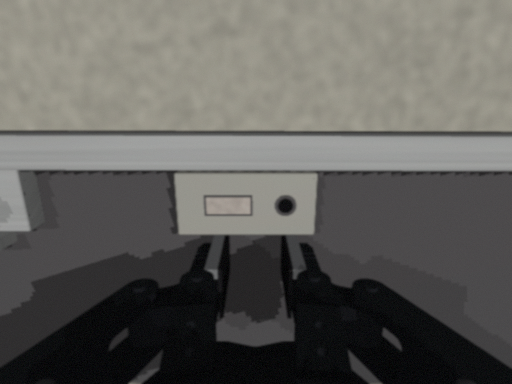

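The cartridge is square and almost on the rail: its edge is at row 172 and the rail's at row 170. I'll press gently.

Call:
move_arm([
  [[0.01, 0, 0, 0, 0, 0, 0.7], [0, 0, 0, 0, 0, 0, 0.7], [0.01, 0, 0, 0, 0, 0, 0.7], [0, 0, 0, 0, 0, 0, 0.7], [0, 0, 0, 0, 0, 0, 0.7], [0, 0, 0, 0, 0, 0, 0.7], [0, 0, 0, 0, 0, 0, 0.7], [0, 0, 0, 0, 0, 0, 0.7], [0, 0, 0, 0, 0, 0, 0.7], [0, 0, 0, 0, 0, 0, 0.7]],
])

```text
time: 7.7
tool_pos: [0.598, -0.0212, 0.014]
tool_rot: [-0.0, 0.994, -0.113, -0.001]
contact_force: [-5.2, 0.9, 3.5]
gripper_width: 0.299
grasp_force: 2.6
```

Call:
move_arm([
  [[-0.05, 0, 0, 0, 0, 0, 0.7], [-0.05, 0, 0, 0, 0, 0, 0.7], [0, 0, -0.4, 0, 0, 0, 1], [0.15, -0.27, 0, 0, 0, 0, 1], [0.15, -0.26, 0, 0, 0, 0, 1], [0, 0, 0, 0, 0, 0, 1], [0, 0, 0, 0, 0, 0, 1], [0, 0, 0, 0, 0, 0, 1], [0, 0, 0, 0, 0, 0, 1], [0, 0, 0, 0, 0, 0, 1]],
])

```text
time: 8.95
tool_pos: [0.6361, 0.0348, 0.0621]
tool_rot: [0.0, 0.994, -0.113, -0.0]
contact_force: [0.2, -0.1, 0.4]
gripper_width: 0.002
grasp_force: 0.0
```

```bash
python3 - <<'E'
from h import *
a=grab('wrist','w4.png'); s=manip.state()
np.savez('w4.npz',**{k:np.array(v) for k,v in a.items()})
A,*t=np.load('tray2.npy')
print(s['time'],s['tool_pos'],rot(A).T@(s['tool_pos'][:2]-t),s['gripper_width'],s['contact_force'])
E
```

```text
9.0 [0.63619542 0.03491097 0.06211912] [0.0434116  0.07727124] -0.0020554851713569552 [0.74078452 0.10324725 0.34917873]
```

View pics/w4.png

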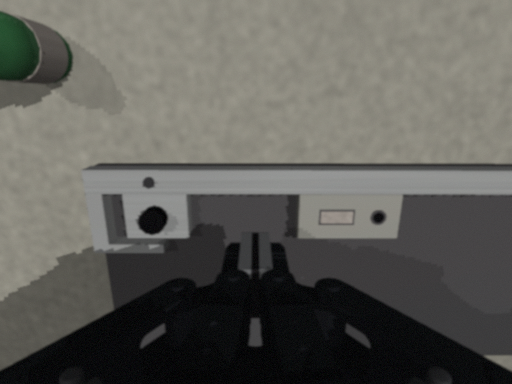

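The shut fingertips (255,235) sit in the gap between the blank (ending at column 190) and the cartridge's end (column 298). Next I lower and start sliding it along the rail.

Call:
move_arm([
  [[0, 0, 0.2, 0, 0, 0, 1], [0, 0, 0.2, 0, 0, 0, 1], [0, 0, 0, 0, 0, 0, 1], [0, 0.06, 0, 0, 0, 0, 1], [0, 0.05, 0, 0, 0, 0, 1], [0, 0.05, 0, 0, 0, 0, 1], [0, 0.05, 0, 0, 0, 0, 1], [0, 0.05, 0, 0, 0, 0, 1], [0, 0.05, 0, 0, 0, 0, 1], [0, 0.05, 0, 0, 0, 0, 1]],
])

```text
time: 10.25
tool_pos: [0.6273, -0.0069, 0.0149]
tool_rot: [-0.0, 0.994, -0.113, 0.001]
contact_force: [1.2, 4.7, 5.7]
gripper_width: 0.001
grasp_force: 3.0
```

Call:
move_arm([
  [[0, 0.05, 0, 0, 0, 0, 1], [0, 0.05, 0, 0, 0, 0, 1], [0, 0.05, 0, 0, 0, 0, 1], [0, 0.05, 0, 0, 0, 0, 1], [0, 0.05, 0, 0, 0, 0, 1], [0, 0.05, 0, 0, 0, 0, 1], [0, 0.05, 0, 0, 0, 0, 1], [0, 0.05, 0, 0, 0, 0, 1], [0, 0.04, 0, 0, 0, 0, 1], [0, 0, 0, 0, 0, 0, 1]],
])

```text
time: 11.5
tool_pos: [0.6154, -0.0587, 0.0149]
tool_rot: [-0.0, 0.994, -0.113, 0.001]
contact_force: [1.3, 2.3, 4.9]
gripper_width: -0.002
grasp_force: 2.3
```

```bash
python3 - <<'E'
from h import *
a=grab('wrist','w5.png'); s=manip.state()
np.savez('w5.npz',**{k:np.array(v) for k,v in a.items()})
A,*t=np.load('tray2.npy')
print(s['time'],s['tool_pos'],rot(A).T@(s['tool_pos'][:2]-t),s['gripper_width'],s['contact_force'])
E
```

```text
11.55 [ 0.61534573 -0.05870856  0.01484494] [ 0.04435274 -0.01863726] 0.002000029196966866 [1.26952216 2.5489689  4.34510069]
```

View pics/w5.png

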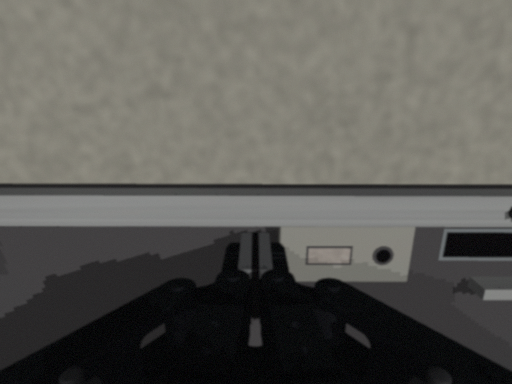

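The cartridge is still square on the rail (its edge at row 227 along the rail's foot), heading for the pocket at right. I continue.

Call:
move_arm([
  [[0, 0.05, 0, 0, 0, 0, 1], [0, 0.05, 0, 0, 0, 0, 1], [0, 0.05, 0, 0, 0, 0, 1], [0, 0.05, 0, 0, 0, 0, 1], [0, 0.05, 0, 0, 0, 0, 1], [0, 0.05, 0, 0, 0, 0, 1], [0, 0.05, 0, 0, 0, 0, 1], [0, 0.05, 0, 0, 0, 0, 1], [0, 0.05, 0, 0, 0, 0, 1], [0, 0.05, 0, 0, 0, 0, 1]],
])

```text
time: 12.8
tool_pos: [0.6018, -0.1168, 0.0148]
tool_rot: [-0.0, 0.994, -0.113, 0.0]
contact_force: [0.3, 4.2, 6.2]
gripper_width: -0.002
grasp_force: 3.1
```

Call:
move_arm([
  [[0, 0.03, 0, 0, 0, 0, 1], [0, 0.03, 0, 0, 0, 0, 1], [0, 0.01, 0, 0, 0, 0, 1], [0, 0, 0, 0, 0, 0, 1], [0, 0, 0, 0, 0, 0, 1], [0, 0, 0, 0, 0, 0, 1], [0, 0, 0, 0, 0, 0, 1], [0, 0, 0, 0, 0, 0, 1], [0, 0, 0, 0, 0, 0, 1], [0, 0, 0, 0, 0, 0, 1]],
])

```text
time: 14.05
tool_pos: [0.5999, -0.125, 0.0148]
tool_rot: [-0.0, 0.994, -0.113, 0.0]
contact_force: [1.0, 2.5, 5.9]
gripper_width: 0.0
grasp_force: 2.7
```

```bash
python3 - <<'E'
from h import *
a=grab('wrist','w6.png'); s=manip.state()
np.savez('w6.npz',**{k:np.array(v) for k,v in a.items()})
A,*t=np.load('tray2.npy')
print(s['time'],s['tool_pos'],rot(A).T@(s['tool_pos'][:2]-t),s['gripper_width'],s['contact_force'])
E
```

```text
14.1 [ 0.59992924 -0.12500882  0.01483208] [ 0.04438525 -0.08670628] 0.0044858441727043934 [0.97152801 4.12293915 6.51560639]
```

View pics/w6.png

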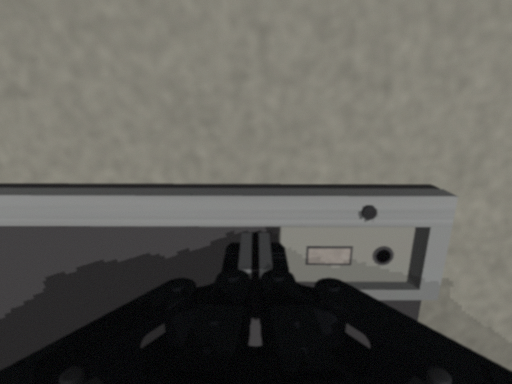

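The cartridge is inside the pocket on the rail. Its end is at column 413 and the stop's top edge at 428, so about 7 mm remain. I'll push slowly to contact.

Call:
move_arm([
  [[0, 0.02, 0, 0, 0, 0, 1], [0, 0.02, 0, 0, 0, 0, 1], [0, 0.01, 0, 0, 0, 0, 1], [0, 0, 0, 0, 0, 0, 1], [0, 0, 0, 0, 0, 0, 1], [0, 0, 0, 0, 0, 0, 1], [0, 0, 0, 0, 0, 0, 1], [0, 0, 0, 0, 0, 0, 1], [0, 0, 0, 0, 0, 0, 1], [0, 0, 0, 0, 0, 0, 1]],
])

```text
time: 15.35
tool_pos: [0.5986, -0.1308, 0.0148]
tool_rot: [-0.0, 0.994, -0.113, 0.0]
contact_force: [0.6, 4.3, 5.4]
gripper_width: -0.0
grasp_force: 2.9
```

Call:
move_arm([
  [[0, 0.01, 0, 0, 0, 0, 1], [0, 0, 0, 0, 0, 0, 1], [0, 0, 0, 0, 0, 0, 1], [0, 0, 0, 0, 0, 0, 1], [0, 0, 0, 0, 0, 0, 1], [0, 0, 0, 0, 0, 0, 1], [0, 0, 0, 0, 0, 0, 1], [0, 0, 0, 0, 0, 0, 1], [0, 0, 0, 0, 0, 0, 1], [0, 0, 0, 0, 0, 0, 1]],
])

```text
time: 16.6
tool_pos: [0.5984, -0.1315, 0.0148]
tool_rot: [-0.001, 0.994, -0.113, 0.0]
contact_force: [0.8, 5.1, 6.7]
gripper_width: -0.003
grasp_force: 3.5
```

Call:
move_arm([
  [[0, 0.01, 0, 0, 0, 0, 1], [0, 0, 0, 0, 0, 0, 1], [0, 0, 0, 0, 0, 0, 1], [0, 0, 0, 0, 0, 0, 1], [0, 0, 0, 0, 0, 0, 1], [0, 0, 0, 0, 0, 0, 1], [0, 0, 0, 0, 0, 0, 1], [0, 0, 0, 0, 0, 0, 1], [0, 0, 0, 0, 0, 0, 1], [0, 0, 0, 0, 0, 0, 1]],
])

```text
time: 17.85
tool_pos: [0.5983, -0.1317, 0.0148]
tool_rot: [-0.002, 0.994, -0.113, 0.001]
contact_force: [1.9, 7.1, 6.2]
gripper_width: 0.0
grasp_force: 5.1
```

```bash
python3 - <<'E'
from h import *
a=grab('wrist'); s=manip.state()
c=a['pixels'][180:310,230:460]; cv2.imwrite('pics/w7.png',cv2.resize(c,None,fx=3.4,fy=3.4,interpolation=cv2.INTER_CUBIC))
A,*t=np.load('tray2.npy')
print(s['time'],s['tool_pos'],rot(A).T@(s['tool_pos'][:2]-t),s['gripper_width'],s['contact_force'])
E
```

```text
17.9 [ 0.59836642 -0.13172261  0.01488212] [ 0.0443869  -0.09359957] -0.0024519983070288793 [2.30905412 7.54410883 6.20188065]
```

View pics/w7.png

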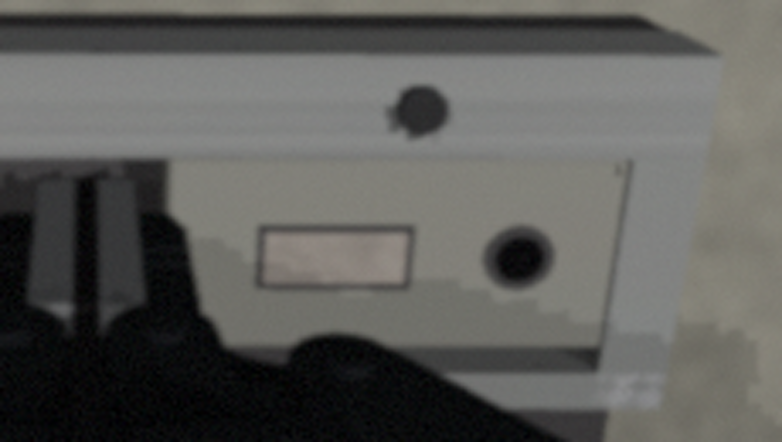

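The cartridge's end is flush on the stop with only a hairline at column 615. Its side is on the rail, and the TCP stopped at the predicted -93.6 mm. I back off, rise and check.

Call:
move_arm([
  [[0, -0.03, 0, 0, 0, 0, 1], [0, -0.05, 0, 0, 0, 0, 1], [0, -0.05, 0, 0, 0, 0, 1], [0, 0, -0.4, 0, 0, 0, 1], [0, 0, -0.4, 0, 0, 0, 1], [-0.3, 0, -0.4, 0, 0, 0, 1], [-0.3, 0, 0, 0, 0, 0, 1], [0, 0, 0, 0, 0, 0, 1], [0, 0, 0, 0, 0, 0, 1], [0, 0, 0, 0, 0, 0, 1]],
])

```text
time: 19.15
tool_pos: [0.5314, -0.102, 0.1575]
tool_rot: [-0.0, 0.994, -0.113, -0.0]
contact_force: [-0.2, 0.3, -0.1]
gripper_width: 0.001
grasp_force: 0.0
```

```bash
python3 - <<'E'
from h import *
a=grab('wrist'); s=manip.state()
np.savez('w8.npz',**{k:np.array(v) for k,v in a.items()})
c=a['pixels'][0:192,256:512]; cv2.imwrite('pics/w8.png',cv2.resize(c,None,fx=3,fy=3,interpolation=cv2.INTER_CUBIC))
print(s['time'],s['tool_pos'],s['contact_force'])
E
```

```text
19.2 [ 0.53139112 -0.10200235  0.15758443] [-0.94339209 -0.88983494  0.54146571]
```

View pics/w8.png

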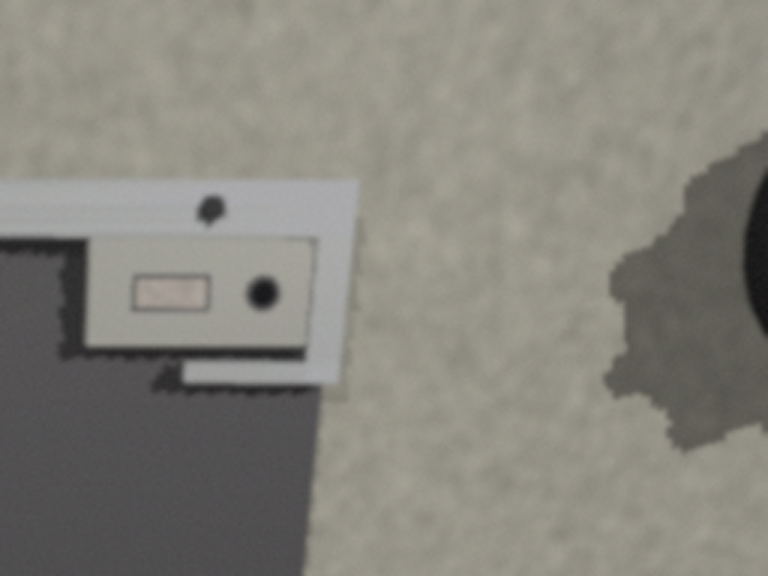

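The cartridge is flush on the rail (row 238) and on the stop (column 310), the gap is only on the lip side, and the robot is clear. I'm handing in.

```bash
python3 -c "
from plant import manip
print(manip.job_done())"
```

```text
the job is handed in; nothing more can be done
None
```

I pushed the cartridge square against the rail, slid it along into the free pocket until it met both stop and rail, and handed the job in with the arm clear at about 19 s; no verdict was returned.

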